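Hang the slotted marking template on its headed pin

ROBOT

A 7-joint arm with a two-finger parallel gripper is mounted at the origin on the work surface. World frame = base frame: x ahead of the robot, y to its left, z up, the work surface at z = 0. Lengths are in mm, angles in rad, forces in N, time in s.
With the tool pointing down it reaches from about 425 to 950 mm from the base axis. Payload 16.7 kg.
Tool frame: the origin (TCP) lies on the centre line of the jaws, within the pads' length; the fingertips stand 8 mm ahead of it and the grasp point (between the pads) lies 11 mm behind it; z points along the fingers, x is the direction in which the jaws open and shut, and the axes are right-handed (so a half turn about z gives the same grasp; the last joint's range is limited). The gripper opens to 94 mm and grips with 3 to 60 N. Pads are 16 mm wide; open, the fingers measure 119 mm over their backs; the gripper's body (75 mm by 177 mm) begins 78 mm behind the grasp point.
Start: joints at [-1.482, 0.426, 0.074, 1.606, -0.034, 1.111, -0.067], TCP at [159.669, 655.805, 213.467] pointing down, gripper open.
Joint ranges: [-2.85, 2.85], [-0.5, 2.14], [-1.23, 1.37], [0.21, 2.46], [-1.02, 4.16], [0.16, 2.05], [-2.73, 2.73]. Speed limits (rad/s): [1.89, 1.89, 2.39, 2.39, 3.01, 3.01, 3.01].

INTERFACE

Orientations are given as a rotation vector (axis times angle).
In Python, from bench import arm, eyes gives the robot as it stands.
- The arm moves only by the tool move_arm, never from a script. Its argument "commands" is text: rows parted by semicolons, each of 7 numbers parted by spaces: the shift along the tool's x, y, z scaled (see below), then the turn, a rotation vector about the tool's x, y, z scaled (see below), then the opening, from 0 (shut) to 1 (fully open). A call has 1 to 8 rows; each row is the pose to reach, as a shift and turn from the pose commanded when the call began, along the tool's axes at that moment; what a row does not reach only later rows make up. The controller multiplies each number of a shift by 0.1 m and each number of a turn by 30 degrees. A row lasts 1/10 s, in which the tool goes at most 50 mm and 8.59 degrees, less where a joint would pass 70% of its speed; a pose out of reach is approached as far as the arm can. A call with a number of a shift or a turn outside -1 to 1 is refused whole. A call with a gripper value outside its range is refused whole. The fingers move at their own pace and stop on an object; the grip force is fixed at half the most. Time passes only in rows, so rows that repeat a pose let the fingers close. It gives the time, the measured TCP pose, the force and the opening at its end, in the units of the state.
- arm.state(): the state, without advancing time (a new reading comes with each control period).
- eyes.grab_frame(name): name is "scene" or "top" or "wrist"; returns a dict with "img" (420x560x3 uint8, red, green, blue), "fovy" (degrees; the focal length in pixels is half the picture's height over the tangent of half this angle, whatever the lens; pixels are square), "cx", "cy" (the principal point, pixels), "R" (3x3) and "t" (3): a world point X has camera coordinates R X + t. Camera axes: x right, y down, z forward; pixel columns grow to the right and rows downward; lengths in mm; the calibration is good to about 2 mm. A picture is of the moment at which its call begins. There is no depth.
- arm.close_job(): hands the job in, once; it reports no verdict.
The state is a dict: "t": time; "qpos": joint angles; "dq": joint speeds; "tau": joint torques, N m; "ee_pos": TCP position; "ee_rot": TCP orientation; "ft_force": force on the tool from outside, world axes, zero at the start; "ft_torque": the same for the moment, N m; "opening": finger opening in mm.
Only numpy, scipy, OpenCV 4.12 (cv2) and the standard library are available. Lean on these libraries where they do the work, as an engineer would, in place of code of your own. Each camera call takes 0.05 s, during which the arm holds its last target. There are 200 camera calls.

TASK

Take the plywood marking template out of the grooved rest and hang it upright on the steel pin of the wooden post: the pin's head is too big for the slot, so slide the slot sideways over the shank between the post and the head, then let the template down until the pin sits fully home in the notch at the slot's end. Let go and leave it hanging there, with the other things on the bench undisturbed.

Things in the scene. Friction and masses are not known exactly. Their poses are not given: they have to be found in the camera images.
- template_grip (a point): Plywood plate 12 mm thick, 100 to 185 g, standing upright in the rest's groove: body 110 mm wide, 136 mm high, with a grip tab 44 mm wide, 50 mm high centred on top (186 mm in all). Point: middle of the tab, 25 mm below its top, 161 mm above the plate's underside. Axes: x through the thickness, z up, y along the width to the edge where the slot opens. Both faces alike.
- template_mouth (a point): Centre of the slot's open mouth on the template's +y edge: 55 mm to +y of template_grip and 61 mm below it. The slot is 20 mm high and runs level from here 66 mm inwards (-y). At its closed end a notch rises from the slot's upper edge: 18 mm wide, 9 mm high, its inner side flush with the slot's closed end. Axes as template_grip.
- template_seat (a point): Where the pin's axis lies in the template when home in the notch, in mid-thickness: 47 mm below template_grip and 2 mm to its -y; 14 mm above the slot's centre line; 114 mm above the plate's underside. Axes as template_grip. The centre of mass is about 40 mm straight below, so the plate hangs nearly level.
- pin_mid (a point): Middle of the steel pin's free shank, on its axis, 155 mm above the bench. Axes: x along the level pin from the post to the head (roughly away from the robot), z up. Pin 10 mm thick; 40 mm of free shank (20 mm either way from here) between the post's face and the round head, 26 mm across, 6 mm thick.
- post: Fixed wooden post that carries the pin; origin under the centre of its foot, axes as pin_mid, which is at x 20, y 0, z 155 mm. Foot 150 (x) x 120 (y) x 20 mm; upright 45 mm square, from x -45 to 0, its top 170 mm above the bench.
- rest: Fixed wooden rest, 110 mm (x) by 150 mm (y), 42 mm high; origin at the centre of its underside. A groove 15 mm wide and 30 mm deep, open at the ends, runs along its y through the middle; its floor is 12 mm above the bench.
- glue_mid (a point): Bystander: white glue bottle, 56 mm in diameter, 150 mm high, standing; point at its centre.
- offcut_mid (a point): Bystander: offcut of light wood 50 x 80 x 32 mm lying flat; point at its centre.
- square_mid (a point): Bystander: try square lying flat, dark wooden stock 20 x 110 x 18 mm (along its y) with a steel blade 150 mm long along its x; point at the centre of the stock.
- carton_mid (a point): Bystander: small cardboard carton 60 x 100 x 40 mm lying flat; point at its centre.
Not all that is in view belongs to the job. There is more than one size of the part that bears template_grip; the job needs the smallest.

How it is judged:
By the outcome, as a careful person would: the job done as asked, in the order asked, and still so for the second after the job is handed in, with the robot touching nothing.
It also fails if it takes over 48 s, if anything falls off the work surface, if the arm or the gripper's body presses on something with over 40 N, if the wrist force passes 120 N, or if a joint passes its speed limit or range.

## Working session

There is one attempt and no reset: what is moved stays moved. The work goes in short steps, Python scripts to look and compute and a tool call to move; the robot and the scene stay as the last step left them, time stands still between calls to the robot, and variables do not carry over. Pictures are saved under pics/ and viewed, about 8 in all and at most 12, crops included, and the job is handed in when it is done.

Besides the shell and the picture viewer there is one more tool, called as name(argument=value, ...) on one line, values as JSON. move_arm: Moves the arm, as the interface text tells. Shifts and turns lie within -1 to 1; 1 stands for 0.1 m of shift or 30 degrees of turn. Its arguments: {"type":"object","properties":{"commands":{"type":"string"}},"required":["commands"]}

```bash
mkdir -p pics; ls
cat > h.py <<'E'
import numpy as np,cv2
from bench import arm,eyes
def grab(n,fn=None):
    f=eyes.grab_frame(n)
    if fn: cv2.imwrite('pics/'+fn,cv2.cvtColor(f['img'],cv2.COLOR_RGB2BGR))
    return f
def cam(f):
    return (f['img'].shape[0]/2)/np.tan(np.radians(f['fovy'])/2),np.array(f['R']),np.array(f['t'])
def ray(f,u,v):
    k,R,t=cam(f); d=R.T@np.array([(u-f['cx'])/k,(v-f['cy'])/k,1]); return -R.T@t,d/np.linalg.norm(d)
def onz(f,u,v,z):
    c,d=ray(f,u,v); return c+d*(z-c[2])/d[2]
def proj(f,X):
    k,R,t=cam(f); p=R@np.array(X,float)+t; return np.array([f['cx']+k*p[0]/p[2],f['cy']+k*p[1]/p[2]])
def tri(a,ua,b,ub):
    A=[];B=[]
    for f,u in((a,ua),(b,ub)):
        c,d=ray(f,*u);P=np.eye(3)-np.outer(d,d);A.append(P);B.append(P@c)
    return np.linalg.lstsq(np.vstack(A),np.hstack(B),rcond=None)[0]
E
python3 - <<'E'
from h import *
import pickle
F={n:grab(n) for n in('scene','top')}
pickle.dump(F,open('f0.pkl','wb'))
cv2.imwrite('pics/a.png',cv2.cvtColor(np.vstack([cv2.resize(F[n]['img'],(560,420))[:,:] for n in F])[:, :],cv2.COLOR_RGB2BGR)[:,:])
cv2.imwrite('pics/scene.png',cv2.resize(cv2.cvtColor(F['scene']['img'],cv2.COLOR_RGB2BGR),(800,600)))
cv2.imwrite('pics/top.png',cv2.resize(cv2.cvtColor(F['top']['img'],cv2.COLOR_RGB2BGR),(800,600)))
for n in F: f=F[n];print(n,f['fovy'],f['cx'],f['cy'],-np.array(f['R']).T@f['t'],f['R'])
print(arm.state())
E
```

```text
pics
scene 46.009017825103975 277.996750274367 215.88810452348557 [1584.54714538  350.78455197  827.16206407] [[-0.31678497  0.94847101 -0.00707265]
 [ 0.51376598  0.16531787 -0.84185184]
 [-0.79730283 -0.27031969 -0.53966236]]
top 48.659948877937765 278.81045315659014 217.9636669252938 [ 354.30810644    3.39204799 1610.10108119] [[-2.90892317e-02 -9.99576536e-01  7.51832653e-04]
 [-9.91556823e-01  2.87607411e-02 -1.26443216e-01]
 [ 1.26368049e-01 -4.42362081e-03 -9.91973562e-01]]
{'t': 0.1, 'qpos': array([-1.48147486,  0.42663846,  0.07388033,  1.60652614, -0.03412037,
        1.11079155, -0.06708583]), 'dq': array([-2.70856131e-04, -2.29018945e-03, -5.30477673e-05, -5.97370759e-05,
        9.92185507e-04, -3.54341143e-05,  1.36928257e-03]), 'tau': array([ 9.04639775e-03, -9.37464452e+01,  3.67724374e+00, -4.55044591e+01,
       -4.86290606e-02,  1.66645943e-02,  3.86653585e-05]), 'ee_pos': array([159.62382261, 655.46925645, 212.87456486]), 'ee_rot': array([ 2.46972876e+00,  1.94047222e+00, -1.29413683e-03]), 'ft_force': array([ 0.16639979,  0.02258511, -0.32806954]), 'ft_torque': array([ 0.05469914,  0.02638634, -0.00868493]), 'opening': 94.22175418925677}
```

View pics/scene.png

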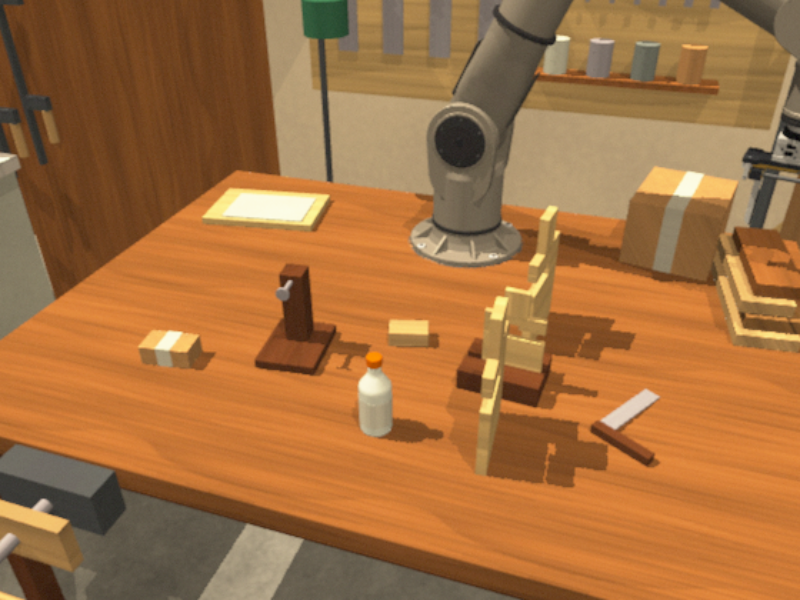

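View pics/top.png

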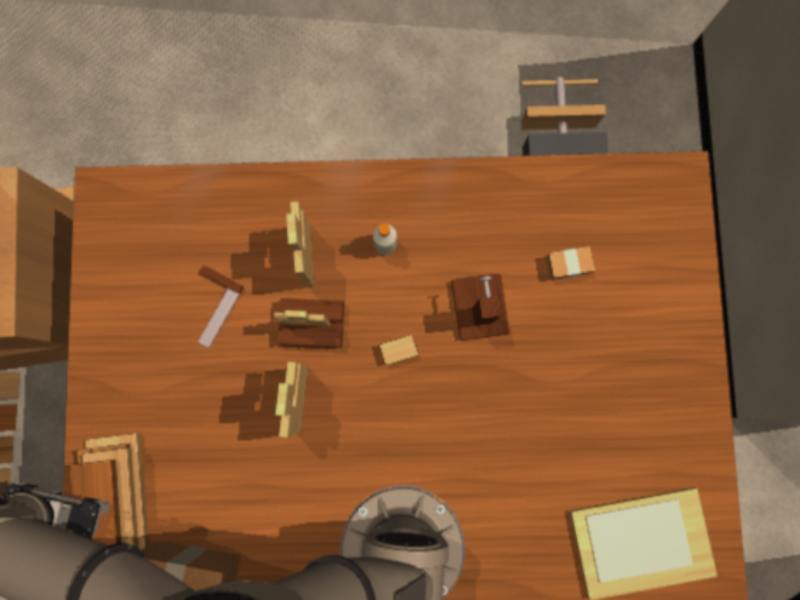

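Scene (800x600 view): three plywood templates, at scene pixels (490,390) near, (515,340) in the dark rest, and (545,270) far. In the top view they are at (300,245), (302,320) and (290,400). The middle one stands in the grooved rest and looks smallest. The post with its pin is at scene (295,310) / top (485,300). I'll confirm with one enlarged crop.

Run:
```python
from h import *
import pickle
F=pickle.load(open('f0.pkl','rb'))
def crop(n,u,v,w,h,s): return cv2.resize(cv2.cvtColor(F[n]['img'][v:v+h,u:u+w],cv2.COLOR_RGB2BGR),None,fx=s,fy=s,interpolation=cv2.INTER_CUBIC)
# left: scene templates, right: top rest; below right: scene post/ top post
a=crop('scene',315,190,90,140,4)  #360x560
b=crop('top',180,195,70,55,6) #420x330
c=crop('top',310,185,50,55,4);d=crop('scene',175,180,55,55,4)
r=np.zeros((560,430,3),np.uint8); r[:330,:420]=b; r[335:555,:200]=c; r[335:555,205:425]=d
cv2.imwrite('pics/c1.png',np.hstack([a,r]))
```

```text
(no output)
```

View pics/c1.png

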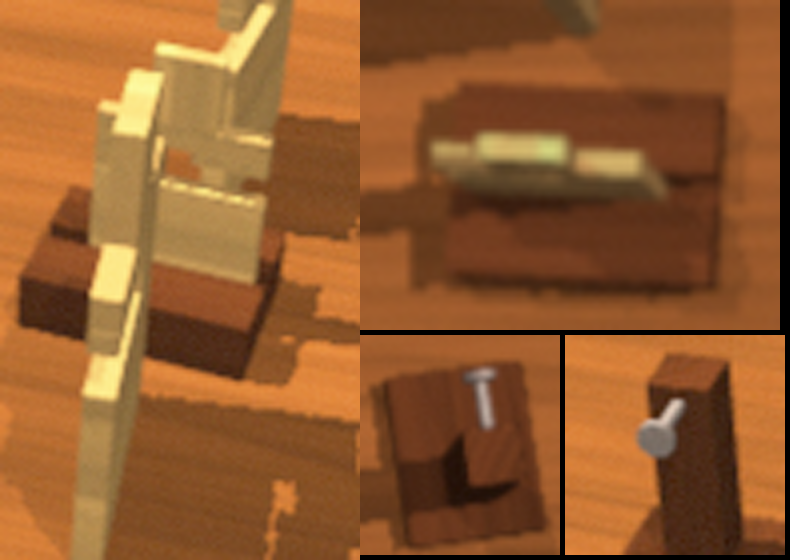

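The crop shows our plate in the rest. Its tab top runs about (158,45)-(230,68) in the left crop, and the slot is open at the right edge near (255,185), so the mouth faces world +y. The two other templates stand on the bench and look bigger. The pin shank runs from (487,428) to the head at (480,372) in the top crop. Next I compute positions and check the template sizes.

Run:
```python
from h import *
import pickle
np.set_printoptions(precision=1,suppress=True)
F=pickle.load(open('f0.pkl','rb'));T=F['top'];S=F['scene']
ct=lambda x,y:(180+(x-360)/6-.5+.083,195+y/6-.4)
cs=lambda x,y:(315+x/4-.4,190+y/4-.4)
print('tab top ends',onz(T,*ct(476,140),198),onz(T,*ct(568,140),198))
print('shoulder R',onz(T,*ct(645,158),148),'L',onz(T,*ct(430,150),148))
print('tab scene',onz(S,*cs(158,45),198),onz(S,*cs(230,68),198),onz(S,*cs(268,138),148))
print('rest corners',[onz(T,*ct(*p),42) for p in((420,97),(724,97),(714,285),(445,280))])
cp=lambda x,y:(310+(x-360)/4-.4,185+(y-335)/4-.4)
print('pin root',onz(T,*cp(487,428),160),'head',onz(T,*cp(481,373),160))
print('foot',[onz(T,*cp(*p),20) for p in((385,380),(522,362),(545,528),(408,545))])
cd=lambda x,y:(175+(x-565)/4-.4,180+(y-335)/4-.4)
print('head tri',tri(T,cp(481,375),S,cd(657,438)))
g=lambda x,y:(x/1.4286,y/1.4286)
# others: tri of high tops
print('far-side tall near bottle: tab',tri(T,g(292,222),S,g(499,303)))
print('near robot: tab',tri(T,g(287,382),S,g(550,212)))
print('ends A',[onz(T,*g(*p),150) for p in((295,206),(311,283))],'C',[onz(T,*g(*p),150) for p in((297,366),(290,434))])
print('bottle',onz(T,*g(384,230),150),'offcut',onz(T,*g(398,350),32),'carton',onz(T,*g(572,262),40))
```

```text
tab top ends [541.4 241.8 198. ] [540.  194.9 198. ]
shoulder R [535.8 161.1 148. ] L [543.4 274.6 148. ]
tab scene [532.2 192.7 198. ] [545.7 239.4 198. ] [538.3 266.5 148. ]
rest corners [array([587.6, 299.8,  42. ]), array([582.6, 127.1,  42. ]), array([475.8, 134.7,  42. ]), array([483. , 286.2,  42. ])]
pin root [ 565.5 -201.3  160. ] head [ 609.6 -198.6  160. ]
foot [array([ 630.5, -134.5,   20. ]), array([ 642.9, -254.2,   20. ]), array([ 497.6, -266.9,   20. ]), array([ 486.4, -148.6,   20. ])]
head tri [ 609.1 -199.9  156.2]
far-side tall near bottle: tab [715.4 211.5 278.7]
near robot: tab [387.1 231.  280. ]
ends A [array([787.5, 223.7, 150. ]), array([609.7, 189.7, 150. ])] C [array([426. , 222.7, 150. ]), array([279.4, 239.3, 150. ])]
bottle [726.1  23.7 150. ] offcut [462.8  -0.2  32. ] carton [ 662.1 -425.3   40. ]
```

Our plate measures about 47 mm over the tab and 113 mm over the body, with its top at z≈198. The spare ones are about 280 mm high, so the rest's plate is the smallest. The grip point is about (540,218,173) and the pin middle about (584,-199,155), with the pin's yaw about 5°. Next: the approach waypoints.

```bash
cat >> h.py <<'E'
from scipy.spatial.transform import Rotation as Ro
def yawrot(deg):
    c,s=np.cos(np.radians(deg)),np.sin(np.radians(deg)); return Ro.from_matrix(np.array([[c,s,0],[s,-c,0],[0,0,-1.]]))
def cmds(way,p=None,R=None):
    """way: list of (x,y,z,yaw): numbers of each call in tool axes, scaled"""
    s=arm.state(); p=s['ee_pos'] if p is None else np.array(p,float); R=Ro.from_rotvec(s['ee_rot']) if R is None else R
    for w in way:
        R2=yawrot(w[3]); d=R.inv().apply(np.array(w[:3])-p)/100; r=(R.inv()*R2).as_rotvec()/np.radians(30)
        print(w,'->',' '.join('%.3f'%v for v in np.r_[d,r])); p,R=np.array(w[:3],float),R2
E
python3 - <<'E'
from h import *
zs=[300,345,345,345,345,345,345]
cmds([(160+380*k/7,656-438*k/7,zs[k-1],round(76.3-74.3*k/7,1)) for k in range(1,8)])
E
```

```text
(214.28571428571428, 593.4285714285714, 300, 65.7) -> -0.474 0.678 -0.871 0.000 0.002 0.354
(268.57142857142856, 530.8571428571429, 345, 55.1) -> -0.347 0.752 -0.450 0.000 0.000 0.353
(322.8571428571429, 468.2857142857143, 345, 44.5) -> -0.203 0.803 0.000 0.000 0.000 0.353
(377.1428571428571, 405.7142857142857, 345, 33.8) -> -0.051 0.827 0.000 0.000 0.000 0.357
(431.42857142857144, 343.14285714285717, 345, 23.2) -> 0.103 0.822 0.000 0.000 0.000 0.353
(485.7142857142857, 280.57142857142856, 345, 12.6) -> 0.252 0.789 0.000 0.000 0.000 0.353
(540.0, 218.0, 345, 2.0) -> 0.393 0.729 0.000 0.000 0.000 0.353
```

move_arm(commands="-0.474 0.678 -0.871 0 0 0.354 1;-0.474 0.678 -0.871 0 0 0.354 1;-0.474 0.678 -0.871 0 0 0.354 1")

```text
t: 0.4
ee_pos: [217.4, 592.3, 303.9]
ee_rot: [-2.642, -1.697, -0.004]
ft_force: [0.1, -0.7, -0.5]
opening: 93.9
```

move_arm(commands="-0.347 0.752 -0.45 0 0 0.353 1;-0.347 0.752 -0.45 0 0 0.353 1")

```text
t: 0.6
ee_pos: [269.0, 530.0, 346.0]
ee_rot: [2.788, 1.447, -0.001]
ft_force: [1.1, 0.7, 0.2]
opening: 93.8
```

move_arm(commands="-0.203 0.803 0 0 0 0.353 1;-0.203 0.803 0 0 0 0.353 1")

```text
t: 0.8
ee_pos: [324.9, 466.1, 346.0]
ee_rot: [-2.911, -1.18, -0.001]
ft_force: [0.3, -0.5, -0.5]
opening: 94.0
```

move_arm(commands="-0.051 0.827 0 0 0 0.357 1;-0.051 0.827 0 0 0 0.357 1")

```text
t: 1.0
ee_pos: [378.9, 403.4, 345.4]
ee_rot: [3.009, 0.903, -0.0]
ft_force: [0.9, 0.5, -0.3]
opening: 94.4
```

move_arm(commands="0.103 0.822 0 0 0 0.353 1;0.103 0.822 0 0 0 0.353 1")

```text
t: 1.2
ee_pos: [433.1, 340.8, 345.4]
ee_rot: [3.079, 0.622, 0.0]
ft_force: [-0.2, 0.6, 0.4]
opening: 93.7
```

move_arm(commands="0.252 0.789 0 0 0 0.353 1;0.252 0.789 0 0 0 0.353 1")

```text
t: 1.4
ee_pos: [487.2, 278.2, 345.4]
ee_rot: [3.123, 0.335, 0.0]
ft_force: [-0.0, 0.4, -0.2]
opening: 93.9
```

move_arm(commands="0.393 0.729 0 0 0 0.353 1;0.393 0.729 0 0 0 0.353 1;0.393 0.729 0 0 0 0.353 1;0.393 0.729 0 0 0 0.353 1")

```text
t: 1.8
ee_pos: [540.0, 218.2, 345.0]
ee_rot: [3.141, 0.056, -0.001]
ft_force: [-0.2, 1.0, -0.2]
opening: 93.8
```

Run:
```python
from h import *
import pickle
f=grab('wrist');pickle.dump(f,open('w1.pkl','wb'))
cv2.imwrite('pics/w1.png',cv2.resize(cv2.cvtColor(f['img'],cv2.COLOR_RGB2BGR),(800,600)))
k,R,t=cam(f);print(k,-R.T@t,R[2],arm.state()['ee_pos'],arm.state()['ee_rot'])
for P in((540,218,198),(540,240,198),(540,196,198)):print(proj(f,P)/.7)
```

```text
358.0915754888935 [537.64712435 284.85691097 516.18006524] [ 0.00683157 -0.23170842 -0.9727613 ] [539.51533663 219.06244543 345.05434414] [ 3.14079889e+00  5.81335410e-02 -1.33341880e-03]
[403.36259439 288.58330584]
[404.61811248 254.16747238]
[402.14585096 321.93626161]
```

View pics/w1.png

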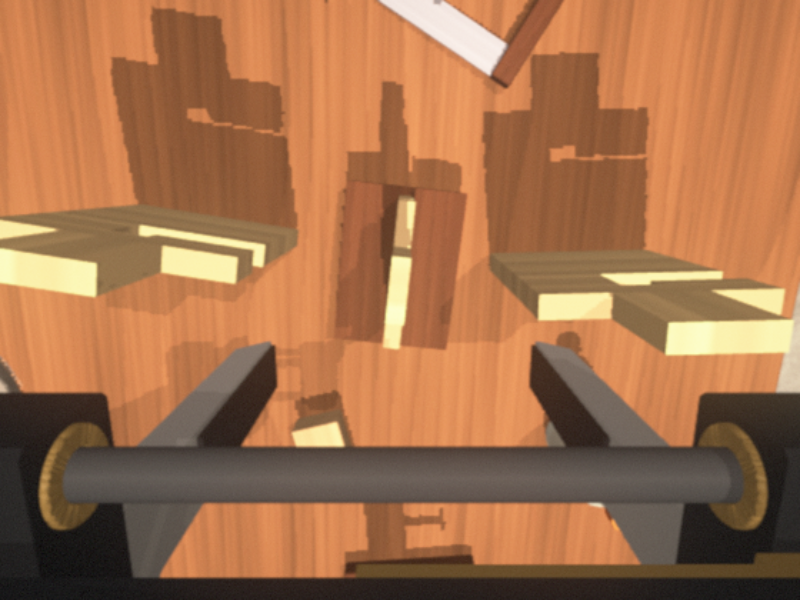

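The wrist view shows the plate's tab top from (401,256) to (397,320), with its shoulders ending at (406,197) and (393,348). The big templates are clear of the fingers on either side. Measuring yaw and centre now.

Run:
```python
from h import *
import pickle
np.set_printoptions(precision=1,suppress=True)
f=pickle.load(open('w1.pkl','rb'))
h=cv2.cvtColor(f['img'],cv2.COLOR_RGB2HSV);m=((h[...,0]>18)&(h[...,0]<40)&(h[...,2]>150)).astype(np.uint8)
m[:, :255]=0;m[:,310:]=0;m[:130]=0;m[255:]=0
n,l,st,c=cv2.connectedComponentsWithStats(m)
for i in range(1,n):
    if st[i,4]<60: continue
    ys,xs=np.where(l==i);print(st[i])
    rows=range(st[i,1],st[i,1]+st[i,3],6)
    for y in rows:
        x=xs[ys==y]; 
        for z in (198,148): print(y,x.min(),x.max(),z,onz(f,(x.min()+x.max())/2,y,z),'w',np.linalg.norm(onz(f,x.min()-.5,y,z)-onz(f,x.max()+.5,y,z)))
r=[onz(f,u/1.4286,v/1.4286,42) for u,v in((349,180),(466,193),(446,349),(336,338))];print(np.array(r))
```

```text
[284 139   7  28 115]
139 287 288 198 [542.5 274.2 198. ] w 1.7426149025833093
139 287 288 148 [543.2 272.5 148. ] w 2.0164558959339662
145 284 290 198 [542.2 269.  198. ] w 6.122494268104808
145 284 290 148 [543.  266.6 148. ] w 7.084605810750202
151 285 289 198 [542.4 263.9 198. ] w 4.389994166163657
151 285 289 148 [543.2 260.6 148. ] w 5.079854192887587
157 285 288 198 [542.2 258.6 198. ] w 3.525539737802833
157 285 288 148 [542.9 254.5 148. ] w 4.079556177387882
163 287 287 198 [542.9 253.4 198. ] w 0.8847903209249798
163 287 287 148 [543.7 248.4 148. ] w 1.0238295659297465
[269 179  19  65 871]
179 274 284 198 [536.3 238.9 198. ] w 9.834741611080135
179 274 284 148 [536.  231.7 148. ] w 11.380209521478804
185 274 287 198 [537.8 233.5 198. ] w 12.565904040809135
185 274 287 148 [537.8 225.5 148. ] w 14.540556983224793
191 273 286 198 [537.1 228.  198. ] w 12.615500449919956
191 273 286 148 [537.  219.1 148. ] w 14.5979471567052
197 272 285 198 [536.4 222.5 198. ] w 12.665489921937121
197 272 285 148 [536.1 212.7 148. ] w 14.655792160460422
203 272 285 198 [536.5 217.  198. ] w 12.715774854078633
203 272 285 148 [536.4 206.3 148. ] w 14.713979054043696
209 271 284 198 [535.8 211.3 198. ] w 12.76656378252842
209 271 284 148 [535.5 199.8 148. ] w 14.772749143791618
215 270 284 198 [535.5 205.7 198. ] w 13.733258674359986
215 270 284 148 [535.2 193.2 148. ] w 15.891354069821475
221 269 283 198 [534.8 200.  198. ] w 13.788553106708099
221 269 283 148 [534.4 186.6 148. ] w 15.955337675123756
227 270 282 198 [535.  194.2 198. ] w 11.998290581116942
227 270 282 148 [534.6 180.  148. ] w 13.883746631316018
233 269 280 198 [533.8 188.4 198. ] w 11.12034527026352
233 269 280 148 [533.2 173.3 148. ] w 12.867837725823563
239 269 279 198 [533.5 182.6 198. ] w 10.235152169824975
239 269 279 148 [532.8 166.5 148. ] w 11.843542086108128
[[488.6 283.4  42. ]
 [594.7 275.7  42. ]
 [584.8 126.6  42. ]
 [477.6 134.   42. ]]
```

Run:
```python
from h import *
cmds([(537,218,256,-4.2),(537,218,167,-4.2)],(540,218,345),yawrot(2))
cmds([(537,218,256,-4.2)])
```

```text
(537, 218, 256, -4.2) -> -0.030 -0.001 0.890 0.000 0.000 0.207
(537, 218, 167, -4.2) -> 0.000 0.000 0.890 0.000 0.000 0.000
(537, 218, 256, -4.2) -> -0.025 0.009 0.891 0.001 0.002 0.211
```

move_arm(commands="-0.03 0 0.445 0 0 0.207 1;-0.03 0 0.89 0 0 0.207 1;-0.03 0 0.89 0 0 0.207 1")

```text
t: 2.15
ee_pos: [533.5, 218.8, 252.0]
ee_rot: [3.136, -0.109, -0.01]
ft_force: [-0.9, -0.2, 0.8]
opening: 93.7
```

move_arm(commands="0 0 0.25 0 0 0 1;0 0 0.5 0 0 0 1;0 0 0.75 0 0 0 1;0 0 0.89 0 0 0 1;0 0 0.89 0 0 0 1;0 0 0.89 0 0 0 0;0 0 0.89 0 0 0 0;0 0 0.89 0 0 0 0")

```text
t: 2.95
ee_pos: [537.5, 218.5, 168.7]
ee_rot: [-3.138, 0.114, -0.002]
ft_force: [0.3, -0.4, 0.4]
opening: 73.7
```

move_arm(commands="0 0 0 0 0 0 0;0 0 0 0 0 0 0;0 0 0 0 0 0 0;0 0 0 0 0 0 0;0 0 0 0 0 0 0;0 0 0 0 0 0 0")

```text
t: 3.55
ee_pos: [537.0, 218.2, 167.5]
ee_rot: [3.139, -0.114, -0.0]
ft_force: [0.2, -0.3, -0.6]
opening: 25.6
```

move_arm(commands="0 0 0 0 0 0 0;0 0 0 0 0 0 0;0 0 0 0 0 0 0;0 0 0 0 0 0 0;0 0 0 0 0 0 0;0 0 0 0 0 0 0")

```text
t: 4.15
ee_pos: [537.0, 218.2, 167.6]
ee_rot: [3.139, -0.114, -0.0]
ft_force: [-0.2, 0.5, -0.9]
opening: 11.7
```

Run:
```python
from h import *
s=arm.state();print(s['ee_pos'],np.degrees(s['ee_rot']),s['opening'],s['ft_force'],s['ft_torque'])
```

```text
[537.01381779 218.19540733 167.56999996] [ 1.79879362e+02 -6.55679344e+00 -2.23577879e-03] 11.7144882396638 [-0.15647678  0.52816136 -0.86368131] [-0.05133086 -0.0365919   0.05189984]
```

Run:
```python
from h import *
n=6
cmds([(537,218,262,-4.2),(537,218,357,-4.2)]+[(537+55*k/n,218-502*k/n,357,round(-4.2+9.5*k/n,1)) for k in range(1,n+1)],(537,218,167),yawrot(-4.2))
```

```text
(537, 218, 262, -4.2) -> 0.000 0.000 -0.950 0.000 0.000 0.000
(537, 218, 357, -4.2) -> 0.000 0.000 -0.950 0.000 0.000 0.000
(546.1666666666666, 134.33333333333331, 357, -2.6) -> 0.153 0.828 0.000 0.000 0.000 -0.053
(555.3333333333334, 50.66666666666666, 357, -1.0) -> 0.130 0.832 0.000 0.000 0.000 -0.053
(564.5, -33.0, 357, 0.5) -> 0.106 0.835 0.000 0.000 0.000 -0.050
(573.6666666666666, -116.66666666666669, 357, 2.1) -> 0.084 0.837 0.000 0.000 0.000 -0.053
(582.8333333333334, -200.33333333333331, 357, 3.7) -> 0.061 0.839 0.000 0.000 0.000 -0.053
(592.0, -284.0, 357, 5.3) -> 0.037 0.841 0.000 0.000 0.000 -0.053
```

move_arm(commands="0 0 -0.1 0 0 0 0;0 0 -0.25 0 0 0 0;0 0 -0.45 0 0 0 0;0 0 -0.65 0 0 0 0;0 0 -0.85 0 0 0 0;0 0 -0.95 0 0 0 0")

```text
t: 4.75
ee_pos: [537.8, 218.3, 265.4]
ee_rot: [-3.138, 0.115, -0.004]
ft_force: [0.2, -0.4, -2.4]
opening: 11.7
```

move_arm(commands="0 0 -0.25 0 0 0 0;0 0 -0.5 0 0 0 0;0 0 -0.75 0 0 0 0;0 0 -0.95 0 0 0 0;0 0 -0.95 0 0 0 0")

```text
t: 5.25
ee_pos: [537.9, 218.4, 360.5]
ee_rot: [-3.137, 0.115, -0.005]
ft_force: [0.6, -0.2, -0.8]
opening: 11.5
```

move_arm(commands="0.05 0.25 0 0 0 -0.02 0;0.1 0.55 0 0 0 -0.04 0;0.153 0.828 0 0 0 -0.053 0")

```text
t: 5.55
ee_pos: [545.9, 133.3, 356.9]
ee_rot: [3.14, -0.07, -0.001]
ft_force: [0.4, 0.1, -0.9]
opening: 11.9
```

move_arm(commands="0.04 0.28 0 0 0 -0.02 0;0.09 0.56 0 0 0 -0.04 0;0.13 0.832 0 0 0 -0.053 0")

```text
t: 5.85
ee_pos: [555.1, 49.5, 357.0]
ee_rot: [3.141, -0.027, -0.001]
ft_force: [0.1, 0.1, -1.7]
opening: 11.7
```

move_arm(commands="0.04 0.28 0 0 0 -0.02 0;0.07 0.56 0 0 0 -0.04 0;0.106 0.835 0 0 0 -0.05 0")

```text
t: 6.15
ee_pos: [564.2, -34.1, 357.0]
ee_rot: [-3.142, -0.014, 0.001]
ft_force: [0.3, -0.1, -0.5]
opening: 11.8
```

move_arm(commands="0.03 0.28 0 0 0 -0.02 0;0.06 0.56 0 0 0 -0.04 0;0.084 0.837 0 0 0 -0.053 0")

```text
t: 6.45
ee_pos: [573.4, -117.6, 357.0]
ee_rot: [-3.141, -0.058, 0.001]
ft_force: [0.4, 0.1, -1.2]
opening: 11.9
```

move_arm(commands="0.02 0.28 0 0 0 -0.02 0;0.04 0.56 0 0 0 -0.04 0;0.061 0.839 0 0 0 -0.053 0")

```text
t: 6.75
ee_pos: [582.6, -201.1, 356.9]
ee_rot: [-3.14, -0.102, 0.001]
ft_force: [-0.4, 0.1, -1.2]
opening: 11.6
```

move_arm(commands="0.01 0.28 0 0 0 -0.02 0;0.025 0.56 0 0 0 -0.04 0;0.037 0.75 0 0 0 -0.053 0;0.037 0.841 0 0 0 -0.053 0;0.037 0.841 0 0 0 -0.053 0;0.037 0.841 0 0 0 -0.053 0")

```text
t: 7.35
ee_pos: [592.1, -282.9, 357.2]
ee_rot: [-3.138, -0.145, 0.001]
ft_force: [0.4, 0.4, -1.5]
opening: 11.6
```

Run:
```python
from h import *
import pickle
f=grab('wrist');s=grab('scene');pickle.dump((f,s),open('w2.pkl','wb'))
cv2.imwrite('pics/w2.png',cv2.resize(cv2.cvtColor(f['img'],cv2.COLOR_RGB2BGR),(800,600)))
S=arm.state();print(S['ee_pos'],S['ee_rot'],S['opening'],S['t'])
for P in((584,-199,155),(604.2,-197,155),(564.3,-201,155)):print(P,proj(f,P)/.7)
```

```text
[ 592.31118466 -282.4529226   357.5196856 ] [-3.13762854e+00 -1.46683339e-01 -1.18306303e-04] 11.746388972416009 7.45
(584, -199, 155) [402.91943671 155.05975373]
(604.2, -197, 155) [431.82143378 154.86836476]
(564.3, -201, 155) [374.73508495 155.31927812]
```

View pics/w2.png

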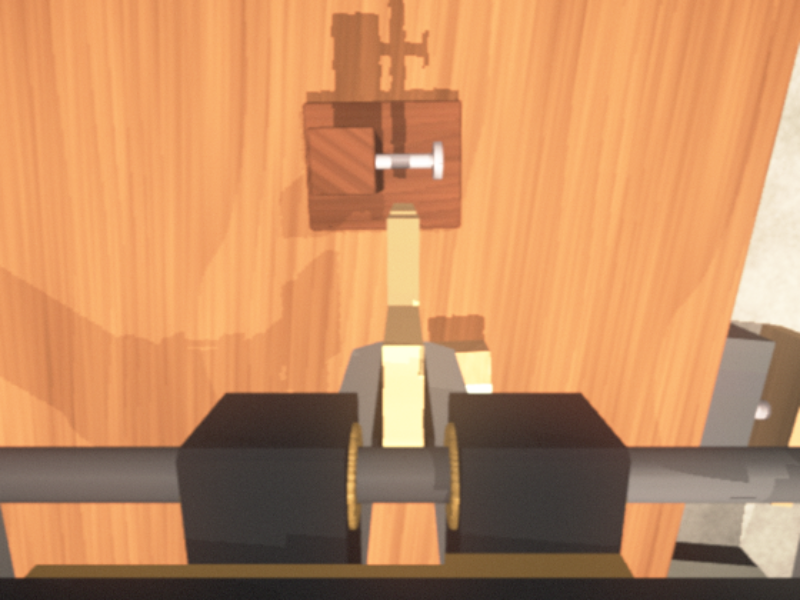

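The wrist view shows the pin shank from (376,162) to (434,160), and the plate's +y shoulder end at (403,215), lying in line with the shank's middle. Now to measure both.

Run:
```python
from h import *
import pickle
np.set_printoptions(precision=1,suppress=True)
f,s=pickle.load(open('w2.pkl','rb'));T=pickle.load(open('f0.pkl','rb'))['top']
g=lambda u,v:(u*.7,v*.7)
print('root,head',onz(f,*g(376,162),155),onz(f,*g(434,160.5),155))
c=[onz(f,*g(*p),20) for p in((304,102),(461,100),(461,228),(310,230))];print(np.array(c),np.mean(c,0))
p=[onz(f,*g(*q),170) for q in((308,127),(377,126),(377,194),(308,195))];print('posttop',np.array(p))
print('plate edge',onz(f,*g(403,216),338),'tab ends',onz(f,*g(403,346),363+25-25+0),onz(f,*g(403,446),388))
print('tab z388',onz(f,*g(403,346),388))
print('head tri wrist+scene', tri(f,g(438,160),s,(175+(657-565)/4-.4,180+(438-335)/4-.4)))
```

```text
root,head [ 565.5 -205.4  155. ] [ 606.1 -200.7  155. ]
[[ 486.8 -153.6   20. ]
 [ 632.8 -138.4   20. ]
 [ 646.8 -256.4   20. ]
 [ 498.4 -272.1   20. ]] [ 566.2 -205.1   20. ]
posttop [[ 519.4 -187.6  170. ]
 [ 565.2 -182.8  170. ]
 [ 568.7 -226.9  170. ]
 [ 521.7 -232.   170. ]]
plate edge [ 586.9 -229.1  338. ] tab ends [ 590.8 -270.9  363. ] [ 593.  -294.3  388. ]
tab z388 [ 590.1 -262.7  388. ]
head tri wrist+scene [ 609.  -200.5  156.2]
```

Run:
```python
from h import *
P=np.array([586,-203]);y=np.array([-np.sin(np.radians(6)),np.cos(np.radians(6))])
q=P-85*y;r=P+2*y;m=(q+r)/2
cmds([(*q,284,6),(*q,210.5,6),(*m,210.5,6),(*r,210.5,6)],(592,-284,357),yawrot(5.3))
```

```text
(np.float64(594.8849193777505), np.float64(-287.5343611063032), 284, 6) -> 0.025 0.038 0.730 0.000 0.000 -0.023
(np.float64(594.8849193777505), np.float64(-287.5343611063032), 210.5, 6) -> 0.000 0.000 0.735 0.000 0.000 0.000
(np.float64(590.3379312256077), np.float64(-244.27265865778332), 210.5, 6) -> 0.000 -0.435 0.000 0.000 0.000 0.000
(np.float64(585.7909430734647), np.float64(-201.01095620926344), 210.5, 6) -> -0.000 -0.435 0.000 0.000 0.000 0.000
```

move_arm(commands="0.025 0.04 0.25 0 0 -0.023 0;0.025 0.04 0.5 0 0 -0.023 0;0.025 0.04 0.73 0 0 -0.023 0;0.025 0.04 0.73 0 0 -0.023 0")

```text
t: 7.85
ee_pos: [594.1, -285.6, 282.0]
ee_rot: [-3.135, -0.166, 0.006]
ft_force: [-0.4, -0.2, -1.1]
opening: 12.0
```

move_arm(commands="0 0 0.2 0 0 0 0;0 0 0.4 0 0 0 0;0 0 0.6 0 0 0 0;0 0 0.735 0 0 0 0;0 0 0.735 0 0 0 0;0 0 0.735 0 0 0 0;0 0 0.735 0 0 0 0")

```text
t: 8.55
ee_pos: [595.4, -287.8, 212.4]
ee_rot: [3.137, 0.164, 0.002]
ft_force: [-1.3, -0.5, -0.9]
opening: 11.4
```

Run:
```python
from h import *
import pickle
f=grab('wrist');s=grab('scene');pickle.dump((f,s),open('w3.pkl','wb'))
B=lambda i:cv2.cvtColor(i,cv2.COLOR_RGB2BGR)
a=cv2.resize(B(f['img'][0:280,160:420]),None,fx=1.5,fy=1.5);b=cv2.resize(B(s['img'][150:290,120:260]),None,fx=2.85,fy=3,interpolation=cv2.INTER_CUBIC)
cv2.imwrite('pics/w3.png',np.hstack([a,b]))
S=arm.state();print(S['ee_pos'],S['ee_rot'],S['opening'],S['t'],S['ft_force'])
```

```text
[ 595.27644123 -287.72479351  212.06856237] [3.13693681e+00 1.63489163e-01 1.85867795e-03] 11.721206526560067 8.65 [-0.75946859  0.50785674 -1.94977936]
```

View pics/w3.png

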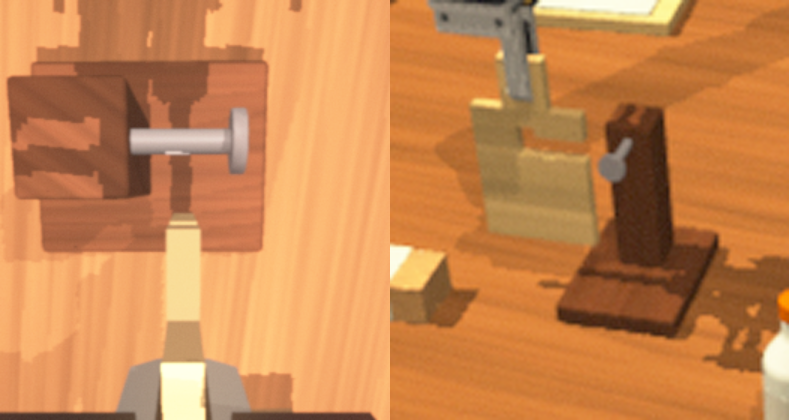

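The right crop (scene) shows the slot open toward the pin, with its lips at about (586,140) and (592,156). The left crop (wrist) shows the plate at (183,225), in line with the shank's middle (180,140). A quick height check first.

Run:
```python
from h import *
import pickle
f,s=pickle.load(open('w3.pkl','rb'))
n=np.array([np.cos(np.radians(6)),np.sin(np.radians(6)),0]);yv=np.array([-n[1],n[0],0])
G=np.array([595.3,-287.7,0]);
for nm,(u,v) in dict(lipup=(586,140),liplo=(592,156),shoulder=(585,111),botR=(597,243)).items():
    c,d=ray(s,120+(u-390)/2.85-.3,150+v/3-.3); X=c+d*(((G+6*n)-c)@n)/(d@n); print(nm,'y',(X-G)@yv,'z',X[2])
for nm,z in dict(up=166,lo=146).items():
    p=proj(s,G+6*n+55*yv+[0,0,z]);print(nm,390+(p[0]-120)*2.85,(p[1]-150)*3)
```

```text
lipup y 54.68630993597809 z 170.00638758665912
liplo y 58.833158700381816 z 154.1547695569916
shoulder y 56.98191804807936 z 199.36800562160283
botR y 53.77893226930094 z 60.51613968472304
up 585.918987635889 143.07505539832349
lo 588.1605130645454 162.5401078301691
```

The scene reads the plate 1–4 mm high, so I lower about 3 mm and then slide in gently.

move_arm(commands="0 0 0.03 0 0 0 0;0 0 0.03 0 0 0 0;0 -0.1 0.03 0 0 0 0;0 -0.2 0.03 0 0 0 0;0 -0.3 0.03 0 0 0 0;0 -0.4 0.03 0 0 0 0;0 -0.4 0.03 0 0 0 0;0 -0.4 0.03 0 0 0 0")

```text
t: 9.45
ee_pos: [590.9, -247.4, 208.3]
ee_rot: [3.137, 0.165, 0.0]
ft_force: [-0.2, 0.2, -1.4]
opening: 11.6
```

Run:
```python
from h import *
import pickle
f=grab('wrist');s=grab('scene');pickle.dump((f,s),open('w4.pkl','wb'))
B=lambda i:cv2.cvtColor(i,cv2.COLOR_RGB2BGR)
a=cv2.resize(B(f['img'][0:280,160:420]),None,fx=1.5,fy=1.5);b=cv2.resize(B(s['img'][165:270,140:240]),None,fx=4,fy=4,interpolation=cv2.INTER_CUBIC)
cv2.imwrite('pics/w4.png',np.hstack([a,b]))
S=arm.state();print(S['ee_pos'],S['ee_rot'],S['opening'],S['t'],S['ft_force'])
```

```text
[ 590.69736679 -248.12855563  208.18582698] [3.13705676e+00 1.62978233e-01 1.29967483e-04] 11.697607507619177 9.55 [ 0.90762106 -0.37316731 -1.71315312]
```

View pics/w4.png

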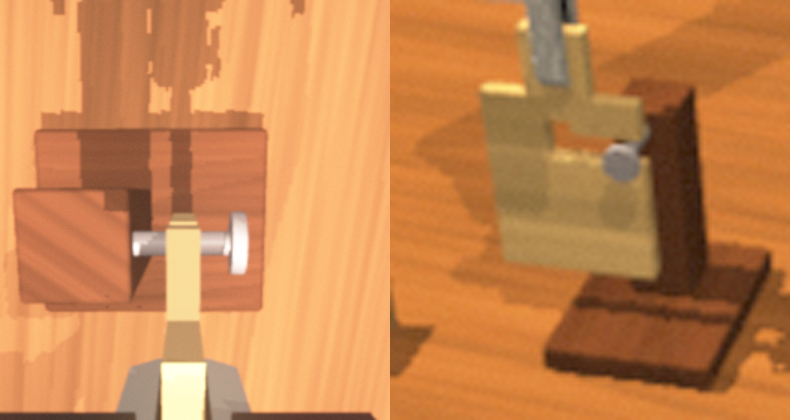

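The shank is now inside the slot mouth, midway between post and head, with no contact force. In the wrist crop the pin axis is at row 243 and the plate edge at about row 228. I'll check the remaining distance.

Run:
```python
from h import *
import pickle
np.set_printoptions(precision=1,suppress=True)
f,s=pickle.load(open('w4.pkl','rb'))
q=lambda u,v:(160+u/1.5-.2,v/1.5-.2)
e=onz(f,*q(183,228),189.5);p=[onz(f,*q(u,v),155) for u,v in((133,244),(229,243))]
yv=np.array([-np.sin(np.radians(6)),np.cos(np.radians(6)),0]);G=arm.state()['ee_pos'];
print('edge',e,(e-G)@yv,'pin',p,[(x-G)@yv for x in p])
```

```text
edge [ 585.  -193.9  189.5] 54.48187525351286 pin [array([ 565.2, -205. ,  155. ]), array([ 604.9, -200.4,  155. ])] [np.float64(45.54645518822664), np.float64(45.970884100604444)]
```

move_arm(commands="0 -0.1 0 0 0 0 0;0 -0.2 0 0 0 0 0;0 -0.3 0 0 0 0 0;0 -0.38 0 0 0 0 0;0 -0.42 0 0 0 0 0;0 -0.42 0 0 0 0 0;0 -0.42 0 0 0 0 0")

```text
t: 10.25
ee_pos: [586.4, -206.1, 208.2]
ee_rot: [3.137, 0.163, 0.0]
ft_force: [0.8, -0.8, -0.6]
opening: 12.1
```

move_arm(commands="0 -0.03 0 0 0 0 0;0 -0.052 0 0 0 0 0;0 -0.052 0 0 0 0 0;0 -0.052 0 0 0 0 0")

```text
t: 10.65
ee_pos: [585.8, -200.9, 208.1]
ee_rot: [3.137, 0.163, -0.0]
ft_force: [-0.9, 0.7, -0.8]
opening: 11.6
```

move_arm(commands="0 0 0.03 0 0 0 0;0 0 0.06 0 0 0 0;0 0 0.08 0 0 0 0;0 0 0.08 0 0 0 0;0 0 0.08 0 0 0 0")

```text
t: 11.15
ee_pos: [585.8, -200.9, 200.0]
ee_rot: [3.137, 0.163, -0.0]
ft_force: [-0.6, 0.2, -0.3]
opening: 11.9
```

Run:
```python
from h import *
import pickle
f=grab('wrist');s=grab('scene');pickle.dump((f,s),open('w5.pkl','wb'))
B=lambda i:cv2.cvtColor(i,cv2.COLOR_RGB2BGR)
a=cv2.resize(B(f['img'][0:280,160:420]),None,fx=1.5,fy=1.5);b=cv2.resize(B(s['img'][165:270,140:240]),None,fx=4,fy=4,interpolation=cv2.INTER_CUBIC)
cv2.imwrite('pics/w5.png',np.hstack([a,b]))
S=arm.state();print(S['ee_pos'],S['ee_rot'],S['opening'],S['t'],S['ft_force'],S['ft_torque'])
```

```text
[ 585.87803397 -200.89733849  200.16258095] [3.13723561e+00 1.63328125e-01 1.36210428e-04] 11.901057965550617 11.25 [ 0.83069996  0.90211457 -1.16377224] [-0.0860171   0.05182266 -0.03710899]
```

View pics/w5.png

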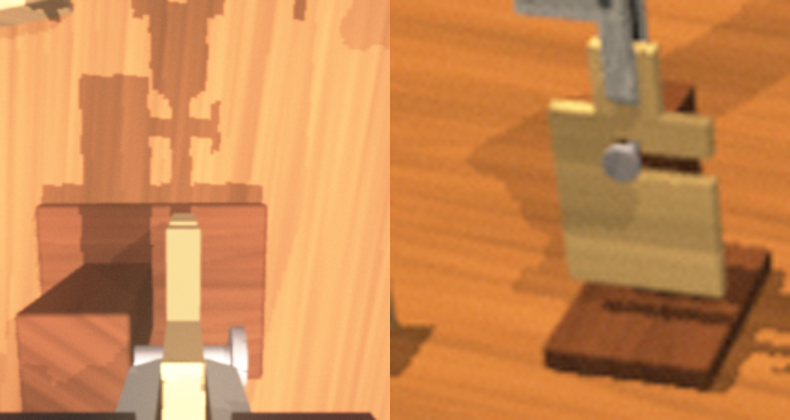

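The pin has gone up past the slot's upper edge with no contact, so it is in the notch. Lowering slowly until the pin takes the weight.

move_arm(commands="0 0 0.01 0 0 0 0;0 0 0.02 0 0 0 0;0 0 0.03 0 0 0 0;0 0 0.03 0 0 0 0;0 0 0.03 0 0 0 0")

```text
t: 11.75
ee_pos: [585.8, -200.8, 197.0]
ee_rot: [3.137, 0.163, -0.0]
ft_force: [0.6, -1.1, -1.3]
opening: 12.1
```

move_arm(commands="0 0 0.005 0 0 0 0;0 0 0.01 0 0 0 0;0 0 0.01 0 0 0 0;0 0 0.01 0 0 0 0")

```text
t: 12.15
ee_pos: [585.9, -200.9, 196.4]
ee_rot: [-3.137, -0.163, -0.0]
ft_force: [-1.0, 1.4, 5.9]
opening: 11.8
```

Contact of 6 N at TCP z=196.4, where expected (196.5): the plate is home. Opening, then retreating straight up.

move_arm(commands="0 0 0 0 0 0 0.2;0 0 0 0 0 0 0.3;0 0 0 0 0 0 0.5;0 0 0 0 0 0 0.5;0 0 0 0 0 0 0.5;0 0 0 0 0 0 0.5;0 0 0 0 0 0 0.5;0 0 0 0 0 0 0.5")

```text
t: 12.95
ee_pos: [585.8, -200.8, 196.1]
ee_rot: [3.137, 0.164, -0.0]
ft_force: [0.3, 0.1, -0.1]
opening: 46.9
```

move_arm(commands="0 0 -0.1 0 0 0 0.5;0 0 -0.3 0 0 0 0.5;0 0 -0.5 0 0 0 0.5;0 0 -0.7 0 0 0 0.5;0 0 -0.9 0 0 0 0.5;0 0 -1 0 0 0 0.5")

```text
t: 13.55
ee_pos: [586.3, -201.3, 298.4]
ee_rot: [3.137, 0.163, 0.003]
ft_force: [-0.0, -1.0, -0.0]
opening: 47.1
```

move_arm(commands="0 0 -0.4 0 0 0 0.5;0 0 -0.7 0 0 0 0.5;0 0 -0.7 0 0 0 0.5;0 0 -0.7 0 0 0 0.5;0 0 -0.7 0 0 0 0.5")

```text
t: 14.05
ee_pos: [585.5, -200.5, 365.1]
ee_rot: [-3.137, -0.164, 0.002]
ft_force: [0.1, -0.4, -1.3]
opening: 46.7
```

Run:
```python
from h import *
f=grab('wrist');s=grab('scene')
B=lambda i:cv2.cvtColor(i,cv2.COLOR_RGB2BGR)
b=cv2.resize(B(s['img'][165:270,140:240]),None,fx=4,fy=4,interpolation=cv2.INTER_CUBIC)
c=cv2.resize(B(s['img'][:,:520]),(396,320));c=cv2.copyMakeBorder(c,0,100,0,0,cv2.BORDER_CONSTANT)
cv2.imwrite('pics/w6.png',np.hstack([c,b]))
S=arm.state();print(S['ee_pos'],S['opening'],S['t'],S['ft_force'])
n=np.array([np.cos(np.radians(6)),np.sin(np.radians(6)),0]);
```

```text
[ 585.44473222 -200.59603256  365.03817311] 47.062840962705614 14.15 [ 0.79028394 -0.13295012 -1.05054013]
```

View pics/w6.png

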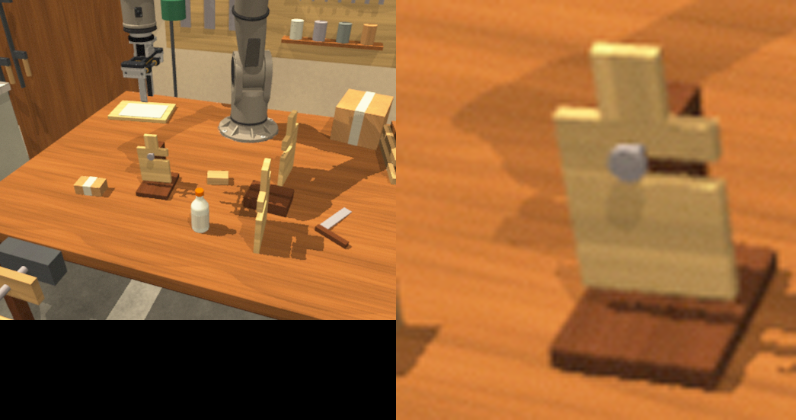

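The plate hangs upright and level on the pin, with the head at (628,162) in the right crop in front of the notch. The other things look as they were, and the gripper is well clear. Handing in.

```bash
python3 -c "
from h import *
print(arm.close_job())"
```

```text
the job is handed in; nothing more can be done
None
```

The smallest template, the one in the grooved rest, now hangs upright on the steel pin. I lifted it out, carried it over the post, slid the slot over the shank from the pin's -y side and lowered it until the pin took the weight. Then I let go, backed off straight up and handed the job in at about 14 s.

**Seating:** contact came as a 6 N upward force at TCP z = 196.4 mm, against 196.5 mm expected for the pin fully home in the notch.

**Last picture:** after release, the template hangs level between post and head. The gripper is about 170 mm above its release height and free of contact. The other things on the bench look undisturbed; I judged this by eye and did not measure it.

**One disagreement:** before the slide, the scene camera put the template 1–8 mm higher than the arm's pose implied. I lowered 3 mm to compensate, and the slot went over the shank with no contact force.

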